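# Stir the deburring bowl and hold its run lever on the third click

## Task

Get the deburring bowl running: take the orange-handled rod from its stand, stir the ceramic beads in the bowl with it until most of them (at least four of the six) lie a good bead's width from where they started, and stand the rod back in its stand. Then take the sprung lever on the grey control box by its red knob and move it anticlockwise (seen from above) one click at a time, pausing about half a second on each click, up to the third click and never beyond it, and finish while still holding the lever there, because it springs back when let go. Keep all the beads in the bowl and the fingers off them, and leave the other things on the bench where they are.

Things in the scene. Friction and masses are not known exactly. Their poses are not given: they have to be found in the camera images.
- finisher: Bench deburring bowl, fixed: round grey motor base, 184 mm across, with an open blue plastic bowl on top. Origin at the centre of its underside on the bench, z up. The bowl's rim is 145 mm above the bench, 160 mm outside diameter, wall 5 mm, inside about 142 mm across at the floor and 150 mm at the rim. Its yaw does not matter.
- bowl_floor (a point): Centre of the bowl's flat inner floor, 81 mm above the bench and 64 mm below the rim.
- bead0: One of six equal white ceramic beads in the bowl: upright disc 24 mm diameter, 16 mm high, 18 g, rounded edges; origin at the centre of its underside, z along its axis. They start standing in a loose ring about 40 mm from the bowl's centre, which is left free.
- bead1: One of six equal white ceramic beads in the bowl: upright disc 24 mm diameter, 16 mm high, 18 g, rounded edges; origin at the centre of its underside, z along its axis. They start standing in a loose ring about 40 mm from the bowl's centre, which is left free.
- bead2: One of six equal white ceramic beads in the bowl: upright disc 24 mm diameter, 16 mm high, 18 g, rounded edges; origin at the centre of its underside, z along its axis. They start standing in a loose ring about 40 mm from the bowl's centre, which is left free.
- bead3: One of six equal white ceramic beads in the bowl: upright disc 24 mm diameter, 16 mm high, 18 g, rounded edges; origin at the centre of its underside, z along its axis. They start standing in a loose ring about 40 mm from the bowl's centre, which is left free.
- bead4: One of six equal white ceramic beads in the bowl: upright disc 24 mm diameter, 16 mm high, 18 g, rounded edges; origin at the centre of its underside, z along its axis. They start standing in a loose ring about 40 mm from the bowl's centre, which is left free.
- bead5: One of six equal white ceramic beads in the bowl: upright disc 24 mm diameter, 16 mm high, 18 g, rounded edges; origin at the centre of its underside, z along its axis. They start standing in a loose ring about 40 mm from the bowl's centre, which is left free.
- rod: Stirring rod, 170 mm long, about 120 g, starting upright in its stand: steel shaft 12 mm diameter for the lower 110 mm (tip chamfered), round orange handle 24 mm diameter for the upper 60 mm. Origin at the centre of the lower tip, z along the rod to the handle, whose middle is at z = 140 mm. In the stand the tip is 10 mm above the bench (handle 120 to 180 mm).
- stand: Fixed aluminium block 75 x 75 x 60 mm high, with one upright round hole in the middle of its top: 17 mm diameter, 50 mm deep (its bottom is 10 mm above the bench), with a 3 mm chamfer. Origin at the centre of its underside, on the hole's axis. The block and the control box may change sides of the bench.
- controller: Fixed grey steel control box, 170 (x) x 150 (y) x 60 mm high; origin at the centre of its underside, z up. The sprung lever turns on its top; painted dots mark the knob's place at rest and at each click (the third click's dot is red, the others white).
- pivot (a point): The lever's upright turning axis, 71 mm above the bench, 30 mm from the box's centre along the box's -x. Its axes are the box's axes.
- lever (a joint): Lever angle, rad: 0 at its rest stop, growing anticlockwise seen from above, end stop 1.3. At value v the arm points from pivot to knob at (v - 0.45) from the box's +x. Clicks every 0.25 rad (third at 0.75), 22 mm of knob travel each. A spring drives it back to 0. Push needed at the knob: 10 to 12 N half way between clicks, least (2 to 5 N) on each click; pinching it adds a few N of rubbing.
- knob (a point): Upright round red knob on the lever's end, 20 mm diameter, 42 mm high, 90 mm from the pivot; this point is the centre of its underside, 80 mm above the bench (top at 122 mm). Its x axis points radially outward from the pivot, y the way the lever advances.
- oil_bottle: White plastic oil bottle, 56 mm diameter, 160 mm high; leave it alone. Origin under its centre.
- v_block: Dark steel V-block, 50 x 70 x 46 mm; leave it alone. Origin under its centre.
- wrench: Steel wrench lying on the bench, 170 mm long; leave it alone. Origin under its middle.
- grease_tin: Steel tin with a red label, 72 mm diameter, 60 mm high; leave it alone. Origin under its centre.
- collar: Dark steel collar, 60 mm diameter, 35 mm high, with a 36 mm hole; leave it alone. Origin under its centre.
Mind the look-alikes: they are no part of the job. Of the things like the rod, leave any that is blue; of the rest the smaller one is meant. Leave any turquoise look-alike of the controller alone.

How it is judged:
By the outcome, as a careful person would: the job done as asked, in the order asked, and still so for the second after the job is handed in, while the arm keeps its last pose, push and grip.
It also fails if it takes over 72 s, if anything falls off the work surface, if the arm or the gripper's body presses on something with over 40 N, if the wrist force passes 120 N, or if a joint passes its speed limit or range.

## Robot

A 6-joint arm with a two-finger parallel gripper is mounted at the origin on the work surface. World frame = base frame: x ahead of the robot, y to its left, z up, the work surface at z = 0. Lengths are in mm, angles in rad, forces in N, time in s.
With the tool pointing down it reaches from about 350 to 975 mm from the base axis. Payload 7.1 kg.
Tool frame: the origin (TCP) lies on the centre line of the jaws, within the pads' length; the fingertips stand 17 mm ahead of it and the grasp point (between the pads) lies 2 mm behind it (tip_extent is the distance from the TCP to the fingertips, in mm); z points along the fingers, y is the line along which they close (so a half turn about z gives the same grasp; the last joint's range is limited). The gripper opens to 88 mm and grips with 3 to 60 N. Pads are 20 mm wide; open, the fingers measure 115 mm over their backs; the gripper's body (75 mm by 178 mm) begins 61 mm behind the grasp point.
Start: joints at [-1.217, 0.423, 1.63, -0, 1.089, -0.019], TCP at [227.657, -582.046, 239.675] pointing down, gripper open.
Joint ranges: [-3, 3], [-0.9, 2.11], [0.09, 2.58], [-1.31, 4.45], [0.11, 2.69], [-2.54, 2.54]. Speed limits (rad/s): [2.39, 2.39, 3.01, 3.14, 3.14, 3.14].

## Interface

Orientations are given as a rotation vector (axis times angle).
In Python, from workcell import get_obs, get_image, camera_model, close_job, look_for, outline_of, pinpoint, tip_extent gives the robot as it stands.
- The arm moves only by the shell command python3 -m jog 'ROWS'. ROWS is text: rows parted by semicolons, each of 7 numbers parted by spaces: the shift along the tool's x, y, z as a fraction of full scale, then the turn, a rotation vector about the tool's x, y, z as a fraction of full scale, then the closure, from -1 (fully open) to 1 (shut). A call has 1 to 8 rows; each row is the pose to reach, as a shift and turn from the pose commanded when the call began, along the tool's axes at that moment; what a row does not reach only later rows make up. Full scale, the value 1, is 0.2 m for a shift and 30 degrees for a turn. A row lasts 1/10 s, in which the tool goes at most 50 mm and 8.59 degrees, less where a joint would pass 70% of its speed; a pose out of reach is approached as far as the arm can. A call with a number of a shift or a turn outside -1 to 1 is refused whole. A call with a gripper value outside its range is refused whole. The fingers move at their own pace and stop on an object; the grip force is fixed at half the most. Time passes only in rows, so rows that repeat a pose let the fingers close. It gives the time, the measured TCP pose, the force, the opening and the grip force at its end, in the units of the state.
- get_obs(): the state, without advancing time (a new reading comes with each control period).
- get_image(name): name is "scene" or "top" or "wrist"; returns the picture (384x512x3 uint8, red, green, blue); there is no depth.
- camera_model(name): a dict with "fx", "fy", "cx", "cy" (pixels), "origin" and "orientation" of the camera in the world; the wrist camera has in their place "tool_from_camera" (4x4, takes a point from camera to tool coordinates, whose origin is the TCP and whose axes are the flange's). Camera axes: x right, y down, z forward; pixel columns grow to the right and rows downward; lengths in mm; the calibration is good to about 2 mm. A picture is of the moment at which its call begins: read the wrist's pose just before it. camera_model takes no time and is no camera call.
- close_job(): hands the job in; it is judged then, once.
Trained networks look in the newest picture that a camera, given by its name, has taken for a name from the list of things; names that differ only in an ending like _2 or _b are one class to them, and where a whole thing is asked for, a point or a joint stands for the part that bears it (a point fixed in the world has none). Each returns a list of dicts, best first, with "confidence" (0 to 1); they miss things now and then, are a little off and sometimes report something else, mostly with a low value. They report only what shows in the picture. A call takes as long as a camera call. They do not tell look-alikes from the thing itself.
- look_for(target, camera): "xyz" ([x, y, z] in mm, in the coordinates of the camera as it stood for that picture, good to about 4 mm: the middle of the surface that is visible of it).
- outline_of(target, camera): "mask" (384x512 bool, what is visible of it).
- pinpoint(target, camera): "xyz" ([x, y, z] in mm, in the coordinates of the camera as it stood for that picture, good to about 4 mm: a listed point, or the origin of a listed thing).
The state is a dict: "t": time; "qpos": joint angles; "qvel": joint speeds; "joint_torque": joint torques, N m; "ee_pos": TCP position; "orientation": TCP orientation; "ft_force": force on the tool from outside, world axes, zero at the start; "moment": the same for the moment, N m; "width": finger opening in mm; "grasp_force": force on a finger pad.
Only numpy, scipy, OpenCV 4.12 (cv2) and the standard library are available. Lean on these libraries where they do the work, as an engineer would, in place of code of your own. Each camera call takes 0.05 s, during which the arm holds its last target. There are 200 camera calls.

## Working session

There is one attempt and no reset: what is moved stays moved. The work goes in short steps, Python scripts to look and compute and a shell command to move; the robot and the scene stay as the last step left them, time stands still between calls to the robot, and variables do not carry over. Pictures are saved under pics/ and viewed, at most 12 in all, crops included, and the job is handed in when it is done.

```bash
ls; mkdir -p pics; cat > h.py <<'E'
import numpy as np,cv2
from scipy.spatial.transform import Rotation as R
from workcell import *
def campose(n):
    m=camera_model(n)
    if n=="wrist":
        o=get_obs();T=np.eye(4);T[:3,:3]=R.from_rotvec(o["orientation"]).as_matrix();T[:3,3]=o["ee_pos"]
        return m,T@np.array(m["tool_from_camera"])
    T=np.eye(4);q=np.array(m["orientation"])
    T[:3,:3]=q if q.shape==(3,3) else R.from_rotvec(q).as_matrix();T[:3,3]=m["origin"];return m,T
def w(T,p): return T[:3,:3]@np.array(p)+T[:3,3]
def px(m,T,P):
    c=T[:3,:3].T@(np.array(P)-T[:3,3]);return np.array([m["fx"]*c[0]/c[2]+m["cx"],m["fy"]*c[1]/c[2]+m["cy"]])
def ray(m,T,uv,z):
    d=T[:3,:3]@np.array([(uv[0]-m["cx"])/m["fx"],(uv[1]-m["cy"])/m["fy"],1]);return T[:3,3]+d*(z-T[2,3])/d[2]
def save(n,im): cv2.imwrite("pics/"+n,im[:,:,::-1])
def rep(n,cam,kind=pinpoint):
    m,T=campose(cam)
    for d in kind(n,cam): 
        if d["confidence"]>.2:
            P=w(T,d["xyz"]);print(cam,n,kind.__name__,round(d["confidence"],2),P.round(1),px(m,T,P).round())
E
python3 - <<'E'
from h import *
print(get_obs());
for c in("scene","top"):
    m=camera_model(c);print(m)
    save(c+"0.png",get_image(c))
    for n in("rod","stand","controller","pivot","knob","finisher","bead0"): rep(n,c)
E
```

```text
pics
{'t': 0.0, 'qpos': array([-1.21701896e+00,  4.23843185e-01,  1.63066003e+00, -2.40449526e-05,
        1.08856575e+00, -1.90063937e-02]), 'qvel': array([-0.00057586,  0.00112698,  0.00137069,  0.00124135,  0.00034432,
       -0.00133568]), 'joint_torque': array([-6.59855559e-04, -5.44623649e+01, -2.73664874e+01,  6.42961124e-02,
        2.27381196e-02, -1.19952456e-04]), 'ee_pos': array([ 227.46992032, -581.59264886,  238.91197407]), 'orientation': array([-3.08574771e+00, -5.81930751e-01,  4.19142794e-04]), 'ft_force': array([-0.25405033, -0.13703957, -0.1967643 ]), 'moment': array([ 0.05327715,  0.0101171 , -0.03039769]), 'grasp_force': 0.0, 'width': 87.569601835288}
{'fx': 379.8839833308971, 'fy': 379.8839833308971, 'cx': 264.2689815634067, 'cy': 193.3198735978823, 'origin': array([1650.13957186, -137.67900916,  817.57454122]), 'orientation': array([-1.70365132, -1.47002282,  0.8354953 ])}
scene rod call 0.77 [ 354.2 -239.8   -2.9] [197. 201.]
scene rod call 0.71 [ 487.2 -411.9   -7.4] [149. 226.]
scene stand call 0.72 [ 427.  -325.    -4.8] [175. 214.]
scene controller call 0.
[... 1313 characters left out ...]
]
top controller call 0.31 [ 422.  -319.5    9.8] [351. 219.]
top pivot call 0.82 [416.6 281.4  76. ] [150. 224.]
top pivot call 0.56 [172.1 294.6  71.7] [145. 310.]
top knob call 0.79 [256.6 275.6  83.9] [151. 280.]
top knob call 0.49 [499.3 241.4  82.2] [164. 195.]
top knob call 0.42 [416.1 280.8  76.3] [150. 224.]
top finisher call 0.85 [ 6.278e+02 -1.600e+00  2.000e-01] [246. 157.]
top bead0 call 0.58 [657.5  22.6  82. ] [237. 141.]
top bead0 call 0.58 [634.7 -52.2  80.3] [263. 148.]
top bead0 call 0.53 [588.5  10.6  79.9] [242. 164.]
top bead0 call 0.51 [618.1  39.   84.3] [232. 154.]
top bead0 call 0.43 [596.1 -32.2  80.1] [256. 161.]
top bead0 call 0.41 [665.  -18.6  83. ] [251. 138.]
```

```bash
python3 - <<'E'
import cv2,numpy as np
a=cv2.imread("pics/scene0.png")[130:300,100:400];b=cv2.imread("pics/top0.png")[80:340,80:420]
cv2.imwrite("pics/s_crop.png",cv2.resize(a,None,fx=2.6,fy=2.6,interpolation=cv2.INTER_CUBIC))
cv2.imwrite("pics/t_crop.png",cv2.resize(b,None,fx=2.3,fy=2.3,interpolation=cv2.INTER_CUBIC))
E
```

```text
(no output)
```

View pics/s_crop.png

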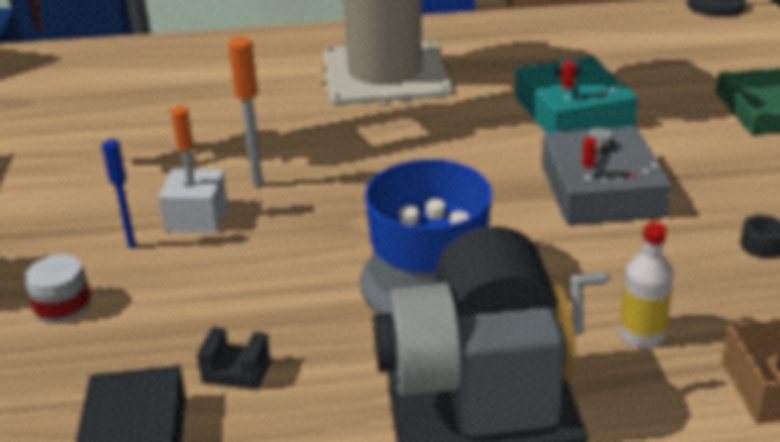

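View pics/t_crop.png

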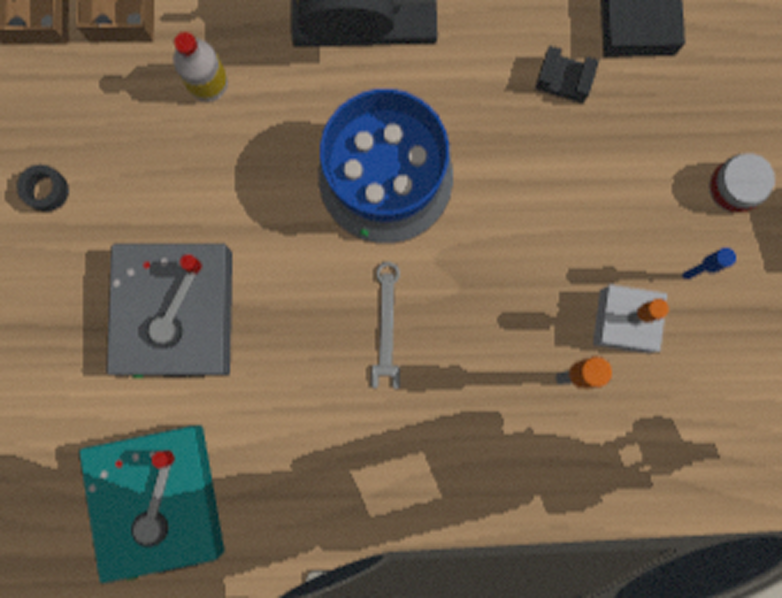

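The look-alikes are, in scene and top pixels:
- Small orange rod in the aluminium block: scene (169,179), top (365,214).
- Large orange rod, free-standing: scene (193,156), top (336,242).
- Blue rod: scene (143,192), top (393,192).
- Controllers: grey at scene (330,200), teal at scene (320,170).

I choose the small orange rod in the stand and the grey box. Next I move over the stand and check with a close crop.

```bash
python3 -m jog '0.2 -0.12 -0.3 0 0 0.25 -1;0.45 -0.27 -0.45 0 0 0.5 -1;0.6 -0.4 -0.5 0 0 0.712 -1;0.6 -0.4 -0.5 0 0 0.712 -1;0.6 -0.4 -0.5 0 0 0.712 -1;0.6 -0.4 -0.5 0 0 0.712 -1'
python3 - <<'E'
from h import *
o=get_obs();print(o["ee_pos"],o["orientation"],camera_model("wrist"))
im=get_image("wrist");save("w1.png",im)
for n in("rod","stand"):
    rep(n,"wrist");rep(n,"wrist",look_for)
E
```

```text
t: 1.4
ee_pos: [310.5, -463.8, 340.0]
orientation: [3.14, 0.002, 0.0]
ft_force: [-0.0, -0.1, -0.2]
width: 88.0
grasp_force: 0.0
[ 310.50984827 -463.80476597  340.0235705 ] [3.14047810e+00 2.49189281e-03 4.17511625e-04] {'fx': 294.2676742854103, 'fy': 294.2676742854103, 'cx': 255.00297111596373, 'cy': 184.160221082949, 'tool_from_camera': array([[ 7.14758181e-04, -9.55995569e-01, -2.93380232e-01,
         8.06340584e+01],
       [ 9.99999248e-01,  3.90867999e-04,  1.16261946e-03,
        -9.32878296e-02],
       [-9.96786109e-04, -2.93380842e-01,  9.55995130e-01,
        -1.46287540e+02],
       [ 0.00000000e+00,  0.00000000e+00,  0.00000000e+00,
         1.00000000e+00]])}
wrist rod call 0.76 [ 483.9 -405.4    0.7] [215.  28.]
wrist rod call 0.68 [ 351.1 -231.2    1.8] [110. 119.]
wrist rod call 0.61 [ 422.5 -316.3   10.2] [157.  72.]
wrist rod call 0.84 [ 348.4 -244.1  190.6] [ 34. 138.]
wrist rod call 0.84 [ 473.5 -413.7  136.3] [207.  11.]
wrist rod call 0.8 [ 418.6 -324.6  168.9] [115.  64.]
wrist stand call 0.63 [ 423.8 -322.3    1.2] [163.  71.]
wrist stand call 0.97 [ 424.1 -334.1   63. ] [157.  67.]
```

View pics/w1.png

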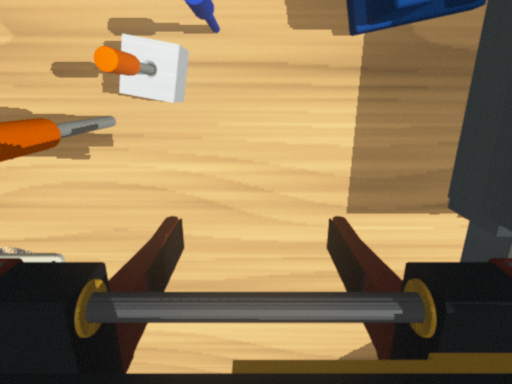

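The picture shows the small orange handle end at (106,59) in the block at (155,68), the big orange rod at (30,135) and the blue one at (205,12). The choice is confirmed, so I move over the rod and refine.

```bash
python3 -m jog '0.2 -0.3 0 0 0 0 -1;0.42 -0.6 0 0 0 0 -1;0.42 -0.715 0 0 0 0 -1;0.42 -0.715 0 0 0 0 -1;0.42 -0.715 0 0 0 0 -1;0.42 -0.715 0 0 0 0 -1'
python3 - <<'E'
from h import *
o=get_obs();print(o["ee_pos"],o["orientation"])
im=get_image("wrist");m,T=campose("wrist")
for n in("rod","stand"):
    rep(n,"wrist");rep(n,"wrist",look_for)
hsv=cv2.cvtColor(im,cv2.COLOR_RGB2HSV)
k=((hsv[...,0]<20)&(hsv[...,1]>180)&(hsv[...,2]>60)).astype(np.uint8)
n,l,s,c=cv2.connectedComponentsWithStats(k)
for i in range(1,n):
    if s[i,4]>80: print(s[i],c[i],ray(m,T,c[i],180))
save("w2.png",cv2.resize(im[0:260],None,fx=1.5,fy=1.5))
print(px(m,T,[424,-320,60]),px(m,T,[424,-320,180]))
E
```

```text
t: 2.25
ee_pos: [394.1, -321.5, 339.5]
orientation: [3.141, 0.0, -0.001]
ft_force: [-0.5, 0.0, -0.7]
width: 88.3
grasp_force: 0.0
[ 394.14981963 -321.46692757  339.46262974] [ 3.14139596e+00  3.74068532e-04 -6.19157315e-04]
wrist rod call 0.7 [ 422.  -321.1    7.5] [254. 128.]
wrist rod call 0.64 [ 350.3 -232.4   -0.5] [202. 170.]
wrist rod call 0.58 [ 483.8 -406.8    4.1] [309.  88.]
wrist rod call 0.84 [ 423.6 -319.5  178. ] [252. 144.]
wrist rod call 0.78 [ 483.3 -400.6  174.3] [333.  84.]
wrist rod call 0.62 [ 358.1 -236.   198.3] [173. 210.]
wrist stand call 0.97 [ 424.7 -319.9   -1.8] [253. 126.]
wrist stand call 0.9 [ 432.9 -320.1   61.9] [253. 124.]
[343   6  35  21 142] [356.12676056  19.19014085] [ 540.68815686 -415.94361819  180.        ]
[244 129  20  27 431] [253.65197216 142.64269142] [ 425.91517773 -320.74932412  180.        ]
[ 141  192   53   53 1176] [168.31037415 214.0952381 ] [ 345.59095171 -224.92919611  180.        ]
[253.40373494 130.67066245] [252.93648074 144.47322975]
```

View pics/w2.png

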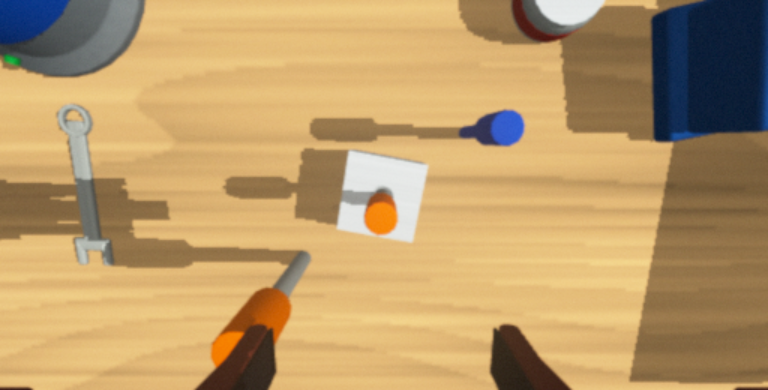

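The stand top quad centres at about crop (382,196) and the handle top at (381,217). This puts the rod at about (424,-321). Now the grasp.

```bash
python3 -m jog '0.15 -0.002 0 0 0 0 -1;0.15 -0.002 0.2 0 0 0 -1;0.15 -0.002 0.4 0 0 0 -1;0.15 -0.002 0.6 0 0 0 -1;0.15 -0.002 0.8 0 0 0 -1;0.15 -0.002 0.95 0 0 0 -1;0.15 -0.002 0.957 0 0 0 -1;0.15 -0.002 0.957 0 0 0 -1'
python3 -m jog '0 0 0 0 0 0 -0.2;0 0 0 0 0 0 0.2;0 0 0 0 0 0 0.5;0 0 0 0 0 0 0.8;0 0 0 0 0 0 1;0 0 0 0 0 0 1;0 0 0 0 0 0 1'
```

```text
t: 3.3
ee_pos: [424.1, -320.9, 148.3]
orientation: [-3.141, 0.001, 0.001]
ft_force: [-0.2, -0.2, 0.1]
width: 87.5
grasp_force: 0.0
t: 4.0
ee_pos: [424.3, -320.4, 148.3]
orientation: [-3.142, -0.0, 0.0]
ft_force: [-0.3, -0.4, -0.2]
width: 35.2
grasp_force: 0.0
```

```bash
python3 -m jog '0 0 0 0 0 0 1;0 0 0 0 0 0 1;0 0 0 0 0 0 1;0 0 0 0 0 0 1'
```

```text
t: 4.4
ee_pos: [424.2, -320.4, 148.2]
orientation: [-3.141, 0.0, 0.0]
ft_force: [-0.0, 0.1, -0.6]
width: 23.7
grasp_force: 30.0
```

```bash
python3 -m jog '0 0 -0.1 0 0 0 1;0 0 -0.25 0 0 0 1;0 0 -0.45 0 0 0 1;0 0 -0.65 0 0 0 1;0 0 -0.85 0 0 0 1;0 0 -0.9 0 0 0 1;0 0 -0.9 0 0 0 1'
python3 -m jog '0.1 -0.2 0 0 0 0 1;0.25 -0.45 0 0 0 0 1;0.4 -0.7 0 0 0 0 1;0.5 -0.9 0 0 0 0 1;0.5 -0.95 0 0 0 0 1;0.5 -0.95 0 0 0 0 1;0.5 -0.95 0 0 0 0 1'
python3 - <<'E'
from h import *
im=get_image("wrist");print(get_obs()["ee_pos"])
for n in("finisher","bowl_floor","bead0","rod"):rep(n,"wrist")
get_image("top")
for n in("finisher","bowl_floor","rod"):rep(n,"top")
save("w3.png",im)
E
```

```text
t: 5.1
ee_pos: [424.8, -320.8, 329.7]
orientation: [3.14, 0.0, 0.004]
ft_force: [-0.6, 0.7, -0.8]
width: 23.6
grasp_force: 30.0
t: 5.8
ee_pos: [523.4, -130.2, 326.2]
orientation: [-3.141, -0.002, 0.006]
ft_force: [0.1, 0.5, -0.4]
width: 23.5
grasp_force: 30.0
[ 523.39194097 -130.88601579  326.71248166]
wrist bowl_floor call 0.57 [625.9  -5.8  83.8] [154.  75.]
wrist bead0 call 0.84 [656.1  19.5  87.4] [129.  48.]
wrist bead0 call 0.81 [632.1 -47.2  80. ] [187.  70.]
wrist bead0 call 0.72 [600.1 -30.3  83.3] [175.  97.]
wrist bead0 call 0.67 [665.7 -16.9  80.3] [160.  41.]
wrist bead0 call 0.56 [619.6  33.1  80.5] [124.  81.]
wrist bead0 call 0.54 [586.1   4.7  82.9] [149. 108.]
wrist rod call 0.95 [ 485.7 -408.2    3.1] [423. 169.]
wrist rod call 0.78 [ 349.7 -234.9    3.5] [313. 243.]
wrist rod call 0.71 [ 523.4 -130.2  192.4] [253. 179.]
top finisher call 0.88 [628.2  -3.5   1.9] [247. 157.]
top finisher call 0.66 [625.9  -6.5  77.1] [247. 152.]
top finisher call 0.43 [585.9  10.1  76.3] [242. 165.]
top finisher call 0.35 [624.7 457.4   2.1] [100. 161.]
top bowl_floor call 0.67 [625.9  -3.9  80. ] [246. 151.]
top bowl_floor call 0.22 [ 420.1 -321.3   -1. ] [351. 220.]
top rod call 0.48 [ 483.5 -409.2    3.6] [379. 199.]
top rod call 0.35 [ 523.  -132.9  188.1] [295. 178.]
```

View pics/w3.png

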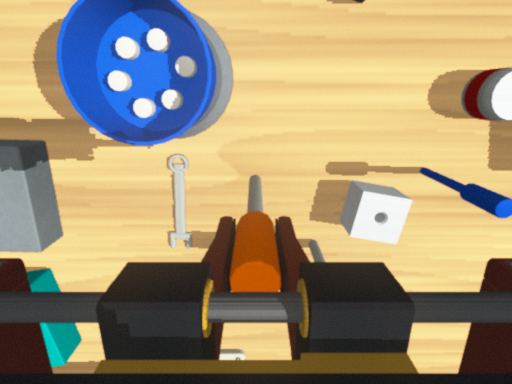

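The picture shows the rod held upright with its tip at (254,180), the bowl centre near (152,75), and all six beads in it. I go over the bowl centre.

```bash
python3 -m jog '0.12 -0.15 0 0 0 0 1;0.25 -0.3 0 0 0 0 1;0.4 -0.48 0 0 0 0 1;0.513 -0.625 0 0 0 0 1;0.513 -0.625 0 0 0 0 1;0.513 -0.625 0 0 0 0 1;0.513 -0.625 0 0 0 0 1'
python3 - <<'E'
from h import *
im=get_image("wrist");print(get_obs()["ee_pos"],get_obs()["orientation"])
for n in("bowl_floor","bead0","rod"):rep(n,"wrist")
save("w4.png",im)
E
```

```text
t: 6.95
ee_pos: [626.2, -6.2, 328.1]
orientation: [3.141, -0.001, -0.001]
ft_force: [-0.2, 0.4, -1.7]
width: 23.5
grasp_force: 30.0
[626.19784635  -6.44225176 328.30660368] [ 3.14138579e+00 -1.74061512e-03 -6.15450550e-04]
wrist bowl_floor call 0.64 [665.4 -16.3  76.7] [262. 126.]
wrist bowl_floor call 0.61 [622.9  -5.9  81.4] [254. 158.]
wrist bead0 call 0.75 [655.3  23.1  84.2] [232. 135.]
wrist bead0 call 0.75 [632.  -51.7  80. ] [288. 152.]
wrist bead0 call 0.64 [597.4 -26.6  82.8] [269. 177.]
wrist bead0 call 0.6 [664.9 -14.7  80.8] [261. 127.]
wrist bead0 call 0.56 [619.2  34.9  82. ] [224. 161.]
wrist bead0 call 0.49 [587.5   9.1  82.7] [244. 184.]
wrist rod call 0.7 [622.1  -5.8 189. ] [254. 181.]
wrist rod call 0.57 [ 485.2 -405.3    3. ] [482. 226.]
```

View pics/w4.png

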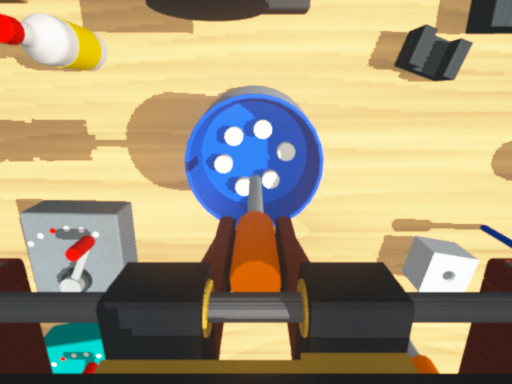

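The picture shows the rod tip at (254,180) centred over the ring of six beads, the bowl rim spanning (187–323, 90–225), and the grey box's lever at bottom left. Descend, then stir one loop.

```bash
python3 -m jog '0 0 0.15 0 0 0 1;0 0 0.3 0 0 0 1;0 0 0.42 0 0 0 1;0 0 0.48 0 0 0 1;0 0 0.515 0 0 0 1;0 0 0.515 0 0 0 1;0 0 0.515 0 0 0 1'
```

```text
t: 7.85
ee_pos: [627.6, -5.6, 226.4]
orientation: [3.142, -0.0, 0.003]
ft_force: [0.2, 0.7, -0.6]
width: 23.6
grasp_force: 30.0
```

```bash
python3 -m jog '0.1 -0.02 0.01 0 0 0 1;0.186 -0.04 0.01 0 0 0 1;0.154 -0.112 0.01 0 0 0 1;0.095 -0.165 0.01 0 0 0 1;0.02 -0.189 0.01 0 0 0 1;-0.059 -0.181 0.01 0 0 0 1;-0.127 -0.141 0.01 0 0 0 1;-0.174 -0.077 0.01 0 0 0 1'
python3 -m jog '-0.016 0.077 0 0 0 0 1;0 0.154 0 0 0 0 1;0.047 0.218 0 0 0 0 1;0.115 0.258 0 0 0 0 1;0.194 0.266 0 0 0 0 1;0.269 0.242 0 0 0 0 1;0.328 0.189 0 0 0 0 1;0.36 0.117 0 0 0 0 1'
python3 - <<'E'
from h import *
get_image("top");rep("bead0","top")
E
```

```text
t: 8.65
ee_pos: [590.2, 10.7, 224.0]
orientation: [-3.141, -0.003, -0.0]
ft_force: [-0.4, 0.6, -0.8]
width: 23.5
grasp_force: 30.0
t: 9.45
ee_pos: [665.5, -13.7, 222.8]
orientation: [3.142, -0.002, 0.0]
ft_force: [-0.1, -0.2, -1.2]
width: 23.4
grasp_force: 30.0
```

```bash
python3 -m jog '0 0 -0.15 0 0 0 1;0 0 -0.3 0 0 0 1;0 0 -0.45 0 0 0 1;-0.186 -0.04 -0.52 0 0 0 1;-0.186 -0.04 -0.52 0 0 0 1;-0.186 -0.04 -0.52 0 0 0 1'
python3 - <<'E'
from h import *
im=get_image("wrist");print(get_obs()["ee_pos"],get_obs()["orientation"])
rep("bead0","wrist");rep("bowl_floor","wrist");rep("rod","wrist")
save("w5.png",cv2.resize(im[70:240,170:340],None,fx=3,fy=3))
E
```

```text
t: 10.15
ee_pos: [626.3, -5.1, 327.9]
orientation: [3.141, 0.001, 0.001]
ft_force: [0.8, -0.5, -0.8]
width: 23.6
grasp_force: 30.0
[626.67603889  -5.2957839  327.20742253] [3.14144938e+00 8.21645826e-04 1.38269612e-04]
wrist bead0 call 0.77 [626.1  51.2  80.1] [213. 156.]
wrist bead0 call 0.71 [673.9   5.9  77. ] [246. 120.]
wrist bead0 call 0.63 [575.2 -21.   81.2] [266. 192.]
wrist bead0 call 0.55 [664.1 -47.3  79.3] [286. 128.]
wrist bead0 call 0.54 [619.6 -66.4  79.7] [299. 161.]
wrist bead0 call 0.52 [587.4  34.3  75. ] [227. 183.]
wrist bowl_floor call 0.64 [624.8  -5.9  82.7] [255. 158.]
wrist rod call 0.65 [624.5  -4.5 191.7] [254. 181.]
wrist rod call 0.6 [ 482.8 -404.2   -2.4] [480. 227.]
wrist rod call 0.27 [417.3 277.7  72.9] [ 76. 285.]
```

View pics/w5.png

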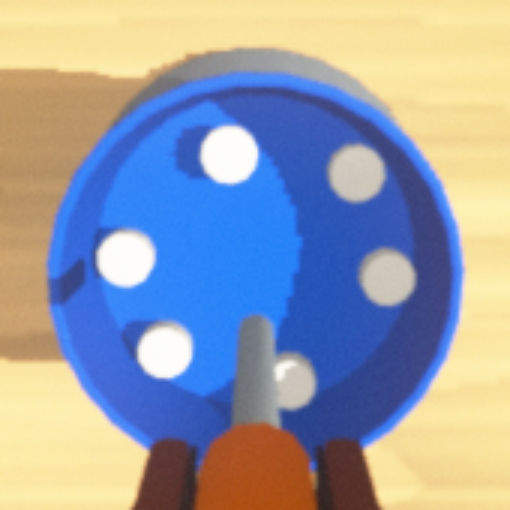

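All six beads are still in the bowl and have moved about 25–45 mm, and now sit near the wall. I add a partial sweep along the wall for margin.

```bash
python3 -m jog '0 0 0.18 0 0 0 1;0 0 0.36 0 0 0 1;0 0 0.52 0 0 0 1;0 0 0.52 0 0 0 1;0.08 -0.09 0.52 0 0 0 1;0.167 -0.186 0.52 0 0 0 1;0.077 -0.238 0.52 0 0 0 1;-0.026 -0.249 0.52 0 0 0 1'
python3 -m jog '-0.099 0.032 0 0 0 0 1;-0.176 0.102 0 0 0 0 1;-0.219 0.197 0 0 0 0 1;-0.219 0.301 0 0 0 0 1;-0.176 0.396 0 0 0 0 1;-0.12 0.44 0 0 0 0 1;-0.12 0.44 0 0 0 0 1;-0.12 0.44 -0.2 0 0 0 1'
python3 -m jog '0 0 -0.2 0 0 0 1;0 0 -0.35 0 0 0 1;0.14 -0.19 -0.35 0 0 0 1;0.14 -0.19 -0.35 0 0 0 1;0.14 -0.19 -0.35 0 0 0 1'
python3 - <<'E'
from h import *
im=get_image("wrist");m,T=campose("wrist");o=get_obs();print(o["ee_pos"],o["orientation"])
rep("bead0","wrist");rep("rod","wrist")
save("w6.png",cv2.resize(im[70:240,170:340],None,fx=3,fy=3))
E
```

```text
t: 11.15
ee_pos: [623.7, 44.8, 224.2]
orientation: [3.14, 0.003, 0.005]
ft_force: [3.1, -5.7, -1.5]
width: 23.1
grasp_force: 30.0
t: 11.95
ee_pos: [595.0, -43.1, 258.9]
orientation: [-3.14, 0.001, 0.016]
ft_force: [-0.1, -1.0, -1.5]
width: 23.6
grasp_force: 30.0
t: 12.45
ee_pos: [625.6, -4.2, 332.9]
orientation: [-3.142, -0.004, 0.002]
ft_force: [-0.1, -0.2, -0.9]
width: 23.7
grasp_force: 30.0
[625.12055147  -4.88653336 332.62353723] [ 3.14150815e+00  2.15618342e-03 -2.74061551e-03]
wrist bead0 call 0.81 [662.  -49.2  80.9] [288. 128.]
wrist bead0 call 0.75 [587.8  36.1  76.4] [226. 180.]
wrist bead0 call 0.74 [619.2 -67.5  84.2] [300. 160.]
wrist bead0 call 0.65 [673.1   7.5  78.5] [245. 119.]
wrist bead0 call 0.65 [573.2 -23.9  81.5] [268. 191.]
wrist bead0 call 0.54 [607.6  49.8  82.1] [215. 167.]
wrist rod call 0.9 [640.9  -1.9 197. ] [251. 163.]
wrist rod call 0.7 [ 481.1 -404.5    3.2] [480. 226.]
```

View pics/w6.png

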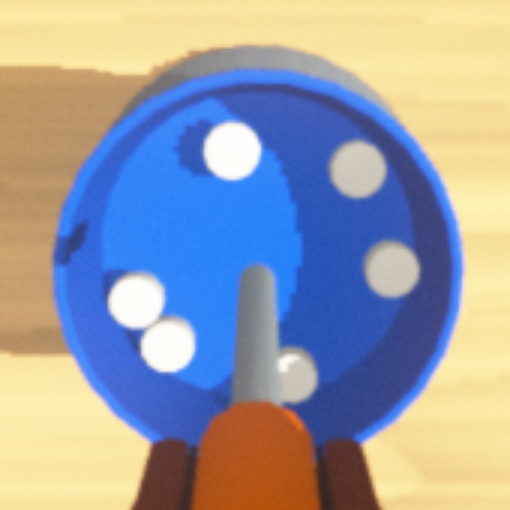

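All six beads are still in, but the rod has tilted in the grip: its tip moved from (255,176) to (256,158), about 7° toward +x. I straighten it by turning the tool.

```bash
python3 -m jog '0 0 0 0 -0.12 0 1;0 0 0 0 -0.24 0 1;0 0 0 0 -0.24 0 1;0 0 0 0 -0.24 0 1'
cat >> h.py <<'E'
def tip(n):
    "rod tip/axis from wrist: grey shaft outline"
    im=get_image("wrist");m,T=campose("wrist");o=get_obs()
    k=outline_of("rod","wrist")
    best=max((d for d in k if d["mask"][175:300,225:285].sum()>400),key=lambda d:d["confidence"]);M=best["mask"]
    ys=np.where(M[:,225:285].any(1))[0];y0=ys.min();xs=np.where(M[y0+3])[0];u=xs.mean()
    d=T[:3,:3]@np.array([(u-m["cx"])/m["fx"],(y0-m["cy"])/m["fy"],1]);tz=o["ee_pos"][2]-138
    P=T[:3,3]+d*(tz-T[2,3])/d[2];print("tip px",u,y0,"far edge at z",round(tz),P.round(1),"tcp",o["ee_pos"].round(1),o["orientation"].round(4));return im
def plan(pts):
    "world shifts (mm) from now -> tool-axis fractions"
    Rm=R.from_rotvec(get_obs()["orientation"]).as_matrix()
    for p in pts: print(" ".join(f"{v:.3f}" for v in (Rm.T@np.array(p,float))/200))
E
python3 - <<'E'
from h import *
im=tip(1);rep("rod","wrist");rep("bead0","wrist")
c=np.array([626,-5.])
o=get_obs()["ee_pos"]
print("plan")
E
```

```text
t: 13.0
ee_pos: [625.5, -6.1, 332.7]
orientation: [-3.135, 0.001, 0.197]
ft_force: [-0.1, -0.2, -0.4]
width: 23.4
grasp_force: 30.0
tip px 256.0 158 far edge at z 195 [628.6  -7.2 194.9] tcp [625.3  -6.  332.9] [-3.1354e+00  8.0000e-04  1.9650e-01]
wrist rod call 0.78 [ 483.5 -405.5    3.2] [480. 200.]
wrist rod call 0.76 [625.6  -6.6 198.3] [256. 162.]
wrist rod call 0.67 [ 346.8 -230.2    3.8] [369. 262.]
wrist bead0 call 0.85 [622.  -65.   86.7] [299. 136.]
wrist bead0 call 0.83 [662.4 -48.2  81.9] [288. 104.]
wrist bead0 call 0.81 [673.7   4.9  80.4] [246.  94.]
wrist bead0 call 0.67 [575.1 -21.9  82.7] [266. 168.]
wrist bead0 call 0.63 [588.9  33.8  80.3] [226. 158.]
wrist bead0 call 0.52 [606.9  49.8  85.4] [213. 146.]
plan
```

```bash
python3 - <<'E'
from h import *
c=np.array([.7,1.3]);f=lambda a:c+56*np.array([np.cos(np.radians(a)),np.sin(np.radians(a))])
D=-108
print("A");plan([(0,0,-36),(0,0,-72),(0,0,D),(*(c+.5*(f(340)-c)),D),(*f(342),D),(*f(355),D),(*f(10),D),(*f(25),D)])
b=f(25)
print("B");plan([(*(f(a)-b),0) for a in range(40,150,15)])
b=f(145)
print("C");plan([(*(f(a)-b),0) for a in (160,175,180)]+[(*(f(180)-b),0)]+[(*(f(180)-b),z) for z in(40,80,108)]+[(*(-b),108)])
E
```

```text
A
0.022 0.000 0.179
0.045 0.000 0.357
0.067 0.000 0.536
0.201 0.041 0.519
0.335 0.080 0.502
0.348 0.018 0.501
0.344 -0.055 0.501
0.323 -0.125 0.504
B
-0.039 -0.062 0.005
-0.092 -0.111 0.012
-0.157 -0.145 0.020
-0.228 -0.161 0.029
-0.300 -0.157 0.038
-0.369 -0.135 0.046
-0.430 -0.096 0.054
-0.479 -0.042 0.060
C
-0.033 0.065 0.004
-0.049 0.136 0.006
-0.050 0.161 0.006
-0.050 0.161 0.006
-0.075 0.161 -0.192
-0.100 0.161 -0.391
-0.118 0.161 -0.529
0.157 0.167 -0.564
```

```bash
python3 -m jog '0.022 0 0.179 0 0 0 1;0.045 0 0.357 0 0 0 1;0.067 0 0.536 0 0 0 1;0.201 0.041 0.519 0 0 0 1;0.335 0.08 0.502 0 0 0 1;0.348 0.018 0.501 0 0 0 1;0.344 -0.055 0.501 0 0 0 1;0.323 -0.125 0.504 0 0 0 1'
python3 -m jog '-0.039 -0.062 0.005 0 0 0 1;-0.092 -0.111 0.012 0 0 0 1;-0.157 -0.145 0.02 0 0 0 1;-0.228 -0.161 0.029 0 0 0 1;-0.3 -0.157 0.038 0 0 0 1;-0.369 -0.135 0.046 0 0 0 1;-0.43 -0.096 0.054 0 0 0 1;-0.479 -0.042 0.06 0 0 0 1'
python3 -m jog '-0.033 0.065 0.004 0 0 0 1;-0.049 0.136 0.006 0 0 0 1;-0.05 0.161 0.006 0 0 0 1;-0.05 0.161 0.006 0 0 0 1;-0.075 0.161 -0.192 0 0 0 1;-0.1 0.161 -0.391 0 0 0 1;-0.118 0.161 -0.529 0 0 0 1;-0.118 0.161 -0.529 0 0 0 1'
python3 - <<'E'
from h import *
im=tip(1);rep("rod","wrist");rep("bead0","wrist")
get_image("top");rep("bead0","top")
save("w7.png",im)
E
```

```text
t: 14.0
ee_pos: [676.4, 20.8, 225.2]
orientation: [-3.135, -0.0, 0.198]
ft_force: [0.5, 0.0, -1.0]
width: 23.5
grasp_force: 30.0
t: 14.8
ee_pos: [578.9, 28.7, 225.7]
orientation: [-3.135, -0.002, 0.197]
ft_force: [1.4, 4.0, 0.1]
width: 23.6
grasp_force: 30.0
t: 15.6
ee_pos: [572.9, -4.5, 337.6]
orientation: [3.136, -0.0, -0.185]
ft_force: [0.5, 0.2, -0.3]
width: 23.6
grasp_force: 30.0
tip px 255.5 158 far edge at z 197 [575.5  -5.2 196.9] tcp [571.7  -4.4 334.9] [ 3.1356 -0.     -0.1906]
wrist rod call 0.79 [ 480.  -407.6   -0.8] [489. 172.]
wrist rod call 0.76 [ 344.3 -234.5    1.6] [376. 239.]
wrist rod call 0.66 [568.7  -5.  197.1] [255. 164.]
wrist bead0 call 0.85 [659.5 -47.4  74.3] [290.  59.]
wrist bead0 call 0.84 [570.2 -32.9  78.8] [276. 132.]
wrist bead0 call 0.82 [583.9 -13.2  73.6] [261. 120.]
wrist bead0 call 0.8 [610.8 -58.7  78.5] [297. 100.]
wrist bead0 call 0.7 [586.2 -54.5  73.7] [292. 119.]
wrist bead0 call 0.66 [633.4 -61.8  77.7] [301.  82.]
```

View pics/w7.png

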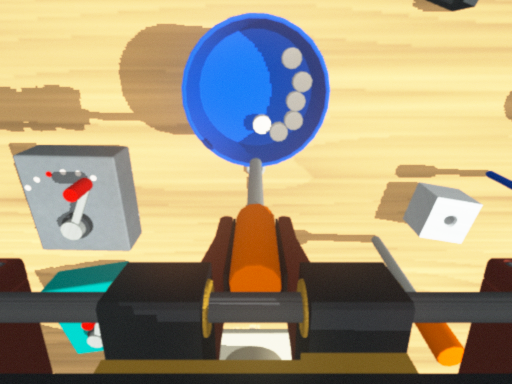

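The beads now form a chain on the right of the bowl at (262–300, 58–132), all inside and well displaced. The rod is upright with its tip at (254,160), and the empty hole shows at (450,220). Back to the stand.

```bash
python3 - <<'E'
from h import *
m,T=campose("wrist");print(ray(m,T,(450.5,220),60))
Rm=R.from_rotvec(get_obs()["orientation"]).as_matrix();print(Rm.round(3))
p=get_obs()["ee_pos"];d=np.array([424.2,-320.6,335])-p
plan([d*.15,d*.3,d*.5]);print();plan([d*.15,d*.3,d*.5])
E
```

```text
[ 420.64886054 -318.86807556   60.        ]
[[ 0.992  0.    -0.128]
 [ 0.    -1.     0.   ]
 [-0.128 -0.    -0.992]]
-0.109 0.237 0.011
-0.217 0.474 0.023
-0.362 0.791 0.038

-0.109 0.237 0.011
-0.217 0.474 0.023
-0.362 0.791 0.038
```

```bash
python3 -m jog '-0.109 0.237 0.012 0 0 0 1;-0.217 0.474 0.026 0 0 0 1;-0.362 0.791 0.043 0 0 0 1;-0.362 0.791 0.043 0 0 0 1;-0.362 0.791 0.043 0 0 0 1'
python3 -m jog '-0.109 0.237 0.012 0 0 0 1;-0.217 0.474 0.026 0 0 0 1;-0.362 0.791 0.043 0 0 0 1;-0.362 0.791 0.043 0 0 0 1;-0.362 0.791 0.043 0 0 0 1;-0.362 0.791 0.043 0 0 0 1'
python3 - <<'E'
from h import *
p=get_obs()["ee_pos"]
im=tip(1);rep("rod","wrist");rep("stand","wrist");rep("stand","wrist",look_for)
d=np.array([424.2,-320.6,230])-p;plan([d/3,d*2/3,d])
save("w8.png",cv2.resize(im[60:300,150:380],None,fx=2.5,fy=2.5))
E
```

```text
t: 16.4
ee_pos: [495.9, -164.9, 332.8]
orientation: [-3.135, 0.006, 0.2]
ft_force: [-0.4, 0.6, -1.2]
width: 23.6
grasp_force: 30.0
t: 17.0
ee_pos: [424.9, -320.1, 333.5]
orientation: [-3.134, 0.001, 0.198]
ft_force: [0.0, 0.4, -0.7]
width: 24.0
grasp_force: 30.0
tip px 255.5 158 far edge at z 196 [ 428.3 -320.2  195.7] tcp [ 425.2 -319.7  333.7] [-3.1341e+00 -9.0000e-04  1.9800e-01]
wrist rod call 0.79 [ 485.9 -404.4    3.4] [312.  79.]
wrist rod call 0.7 [ 420.1 -320.1  197.6] [256. 167.]
wrist rod call 0.67 [ 349.5 -233.6    1.2] [204. 164.]
wrist stand call 0.65 [ 427.  -321.7    1.8] [256. 118.]
wrist stand call 0.74 [ 430.7 -320.7   61.1] [256. 125.]
0.020 0.001 0.171
0.041 0.002 0.343
0.061 0.003 0.514
```

```bash
python3 -m jog '0.02 0.001 0.171 0 0 0 1;0.041 0.002 0.343 0 0 0 1;0.061 0.003 0.514 0 0 0 1;0.065 0.003 0.55 0 0 0 1;0.065 0.003 0.55 0 0 0 1;0.065 0.003 0.55 0 0 0 1'
python3 - <<'E'
from h import *
im=tip(1);m,T=campose("wrist");print(px(m,T,[424,-321,60]))
save("w9.png",cv2.resize(im[60:260,160:360],None,fx=3,fy=3))
E
```

```text
t: 17.85
ee_pos: [424.8, -321.8, 225.0]
orientation: [3.134, 0.001, -0.195]
ft_force: [0.3, 0.0, -0.0]
width: 23.5
grasp_force: 30.0
tip px 256.0 158 far edge at z 87 [ 428.4 -323.4   87.3] tcp [ 424.8 -322.   225.3] [ 3.1339e+00  4.0000e-04 -1.9350e-01]
[253.49825315 153.51827677]
```

View pics/w9.png

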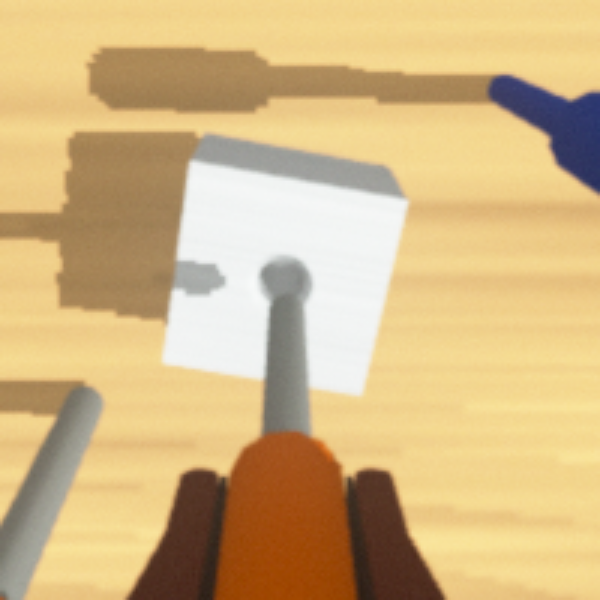

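```bash
python3 - <<'E'
from h import *
m,T=campose("wrist")
print("hole",ray(m,T,(255,153.7),60),"tip edge",ray(m,T,(256,157.3),87))
Rm=R.from_rotvec(get_obs()["orientation"]).as_matrix()
# rod axis direction: handle/shaft boundary px centre vs tip
print(T[:3,3])
E
```

```text
hole [ 423.7965587  -322.60603242   60.        ] tip edge [ 428.98585441 -323.50159938   87.        ]
[ 522.6409984  -321.6411785   360.59641482]
```

The tip (estimated centre x 423.5, y -323.5) lies over the hole (423.8, -322.6). I insert slowly with a 1 mm correction.

```bash
python3 -m jog '0.007 -0.004 0.05 0 0 0 1;0.013 -0.004 0.1 0 0 0 1;0.019 -0.004 0.15 0 0 0 1;0.025 -0.004 0.2 0 0 0 1;0.025 -0.004 0.2 0 0 0 1;0.025 -0.004 0.2 0 0 0 1'
```

```text
t: 18.55
ee_pos: [423.5, -320.6, 182.7]
orientation: [-3.135, 0.0, 0.199]
ft_force: [0.5, 0.9, -1.3]
width: 23.8
grasp_force: 30.0
```

```bash
python3 -m jog '0.006 0 0.05 0 0 0 1;0.012 0 0.1 0 0 0 1;0.019 0 0.15 0 0 0 1;0.02 0 0.163 0 0 0 1;0.02 0 0.163 0 0 0 1'
```

```text
t: 19.05
ee_pos: [423.2, -320.4, 149.6]
orientation: [-3.134, -0.0, 0.199]
ft_force: [-0.5, 0.1, -1.1]
width: 23.5
grasp_force: 30.0
```

```bash
python3 -m jog '0 0 0 0 0 0 0.2;0 0 0 0 0 0 -0.3;0 0 0 0 0 0 -1;0 0 0 0 0 0 -1;0 0 0 0 0 0 -1;0 0 0 0 0 0 -1'
python3 -m jog '-0.013 0 -0.1 0 0 0 -1;-0.038 0 -0.3 0 0 0 -1;-0.063 0 -0.5 0 0 0 -1;-0.089 0 -0.7 0 0.1 0 -1;-0.114 0 -0.9 0 0.233 0 -1;-0.114 0 -0.9 0 0.233 0 -1;-0.114 0 -0.9 0 0.233 0 -1'
python3 - <<'E'
from h import *
im=get_image("wrist");m,T=campose("wrist");print(get_obs()["ee_pos"],get_obs()["orientation"])
rep("rod","wrist");rep("rod","wrist",look_for)
hsv=cv2.cvtColor(im,cv2.COLOR_RGB2HSV)
k=((hsv[...,0]<20)&(hsv[...,1]>180)&(hsv[...,2]>60)).astype(np.uint8)
n,l,s,c=cv2.connectedComponentsWithStats(k)
for i in range(1,n):
    if s[i,4]>80: print(s[i],c[i],ray(m,T,c[i],180))
get_image("top");rep("controller","top");rep("knob","top");rep("pivot","top");rep("rod","top")
E
```

```text
t: 19.65
ee_pos: [423.6, -320.7, 150.5]
orientation: [3.135, -0.0, -0.197]
ft_force: [0.3, 0.4, 0.2]
width: 68.1
grasp_force: 0.0
t: 20.35
ee_pos: [423.3, -320.9, 332.8]
orientation: [3.14, -0.001, -0.004]
ft_force: [0.6, -1.1, 0.4]
width: 87.7
grasp_force: 0.0
[ 423.06074923 -320.4109415   331.40404953] [-3.14134824e+00  3.80871553e-04  6.99993980e-03]
wrist rod call 0.87 [ 4.843e+02 -4.051e+02  1.000e-01] [309. 106.]
wrist rod call 0.81 [ 421.3 -318.3    8.6] [253. 147.]
wrist rod call 0.8 [ 3.452e+02 -2.324e+02  2.000e-01] [203. 190.]
wrist rod call 0.85 [ 430.  -321.4  178.6] [256. 167.]
wrist rod call 0.74 [ 355.1 -240.8  160.3] [187. 225.]
wrist rod call 0.74 [ 482.8 -402.2  171.2] [336. 114.]
[246 150  21  28 452] [255.87389381 163.4579646 ] [ 434.10091774 -321.5319687   180.        ]
[169 217  26  65 465] [183.50752688 243.53763441] [ 341.39224245 -239.94190199  180.        ]
top controller call 0.72 [447.1 282.2   3.4] [155. 216.]
top controller call 0.68 [ 2.013e+02  3.073e+02 -1.000e-01] [147. 297.]
top knob call 0.62 [261.4 277.3  84.7] [151. 278.]
top knob call 0.61 [498.4 239.6  80.5] [164. 196.]
top pivot call 0.97 [414.7 282.5  71.3] [150. 225.]
top pivot call 0.75 [170.1 295.9  73.1] [145. 311.]
top rod call 0.63 [ 349.3 -233.8    1.6] [324. 244.]
```

The rod is back in its stand (tip z about 9, at its place). Now on to the lever.

```bash
python3 -m jog '0.03 -0.2 0 0 0 0 -1;0.06 -0.45 0 0 0 0 -1;0.08 -0.7 0 0 0 0 -1;0.08 -0.97 0 0 0 0 -1;0.08 -0.97 0 0 0 0 -1'
python3 -m jog '0.03 -0.25 0 0 0 0 -1;0.06 -0.5 0 0 0 0 -1;0.08 -0.75 0 0 0 0 -1;0.08 -0.97 0 0 0 0 -1;0.08 -0.97 0 0 0 0 -1'
python3 -m jog '0.03 -0.25 0 0 0 0 -1;0.06 -0.5 0 0 0 0 -1;0.08 -0.75 0 0 0 0 -1;0.08 -0.97 0 0 0 0 -1;0.08 -0.97 0 0 0 0 -1;0.08 -0.97 0 0 0 0 -1;0.08 -0.97 0 0 0 0 -1'
python3 - <<'E'
from h import *
im=get_image("wrist");m,T=campose("wrist");print(get_obs()["ee_pos"],get_obs()["orientation"])
for n in("knob","pivot","controller"):rep(n,"wrist")
hsv=cv2.cvtColor(im,cv2.COLOR_RGB2HSV)
k=(((hsv[...,0]<8)|(hsv[...,0]>172))&(hsv[...,1]>150)&(hsv[...,2]>60)).astype(np.uint8)
n,l,s,c=cv2.connectedComponentsWithStats(k)
for i in range(1,n):
    if s[i,4]>8: print(s[i],c[i],"z122",ray(m,T,c[i],122).round(1),"z60",ray(m,T,c[i],60).round(1))
save("w10.png",cv2.resize(im[20:260,130:380],None,fx=2.4,fy=2.4))
E
```

```text
t: 21.25
ee_pos: [439.0, -122.4, 331.4]
orientation: [-3.14, -0.007, 0.007]
ft_force: [-0.4, 0.6, 1.1]
width: 87.9
grasp_force: 0.0
t: 21.75
ee_pos: [455.7, 71.1, 331.5]
orientation: [-3.141, -0.008, 0.006]
ft_force: [1.0, 0.3, -0.4]
width: 88.0
grasp_force: 0.0
t: 22.45
ee_pos: [471.7, 259.8, 331.2]
orientation: [3.141, -0.002, -0.007]
ft_force: [-0.9, 0.1, -0.5]
width: 87.8
grasp_force: 0.0
[471.74840952 259.71505568 331.44996817] [ 3.14092741e+00 -2.59452278e-03 -6.31410423e-03]
wrist knob call 0.87 [260.8 272.9  81.3] [246. 286.]
wrist knob call 0.81 [502.5 240.3  78.7] [269. 132.]
wrist pivot call 0.83 [416.9 277.2  70.6] [243. 190.]
wrist pivot call 0.78 [173.1 299.7  73.3] [231. 327.]
wrist controller call 0.96 [201.1 302.8   1.7] [232. 287.]
wrist controller call 0.74 [450.4 281.9   0. ] [241. 158.]
[219 126   6   5  26] [221.5 128. ] z122 [512.6 299.2 122. ] z60 [505.6 306.1  60. ]
[263 129  16  18 234] [270.09401709 137.5042735 ] z122 [501.2 241.  122. ] z60 [492.2 237.8  60. ]
[  0 259   8   4  16] [  3.875  260.5625] z122 [332.9 604.4 122. ] z60 [294.5 664.6  60. ]
[503 259   9   4  26] [506.57692308 260.03846154] z122 [332.4 -87.2 122. ] z60 [ 293.9 -147.7   60. ]
[377 268  12  11  25] [383.12 273.16] z122 [311.8  80.4 122. ] z60 [269.7  49.1  60. ]
[374 271   4   7  10] [375.7 274.2] z122 [310.1  90.5 122. ] z60 [267.8  61.   60. ]
[389 272  13  15  41] [393.95121951 279.3902439 ] z122 [301.6  63.8 122. ] z60 [257.8  29.6  60. ]
[113 277   5   6  11] [114.72727273 279.54545455] z122 [302.2 456.6 122. ] z60 [258.4 490.9  60. ]
[373 279  18  11  50] [381.58 283.56] z122 [294.8  80.3 122. ] z60 [249.7  49.   60. ]
[205 281   5   4  13] [206.84615385 282.69230769] z122 [296.7 327.4 122. ] z60 [252.1 339.2  60. ]
[241 284  11   8  78] [246.21794872 287.79487179] z122 [288.2 271.9 122. ] z60 [242. 274.  60.]
[114 286   5   5  11] [115.72727273 288.54545455] z122 [287.3 457.3 122. ] z60 [241.  491.7  60. ]
```

View pics/w10.png

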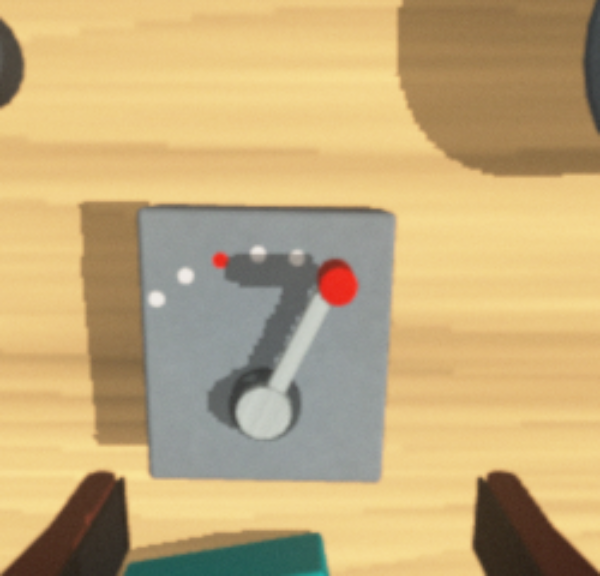

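The picture shows the grey box with the knob top at crop (338,285), the pivot hub at (264,413), and dots at (297,257), (258,253), red (221,260), (186,275) and (157,298). I fit the circle from the dots.

```bash
python3 - <<'E'
from h import *
from scipy.optimize import least_squares
m,T=campose("wrist")
cr=np.array([(297,257),(258,253),(221,260),(186,275),(157,298)])/2.4+[130,20]
P=np.array([ray(m,T,c,60)[:2] for c in cr]);print(P.round(1))
v=np.arange(1,6)*.25-.45
for r in (None,90):
    f=lambda s:np.r_[(s[:2]+(r or s[3])*np.c_[np.cos(v+s[2]),np.sin(v+s[2])]-P).ravel()]
    s=least_squares(f,[417,279,0,90]);print(s.x.round(3),np.abs(s.fun).max().round(2))
kt=ray(m,T,np.array((338,286))/2.4+[130,20],122);print("knob top",kt.round(1))
p=get_obs()["ee_pos"];plan([np.array([499,240.5,111])-p])
E
```

```text
[[506.9 261.4]
 [509.3 284.1]
 [505.3 305.9]
 [496.6 326.8]
 [483.  344.7]]
[ 4.18884e+02  2.80984e+02 -1.80000e-02  9.02180e+01] 0.26
[ 4.19080e+02  2.81041e+02 -1.80000e-02  9.00000e+01] 0.25
knob top [499.3 240.6 122. ]
0.140 0.098 1.103
```

```bash
python3 -m jog '0.07 0.05 0.2 0 0 0 -1;0.14 0.098 0.4 0 0 0 -1;0.14 0.098 0.65 0 0 0 -1;0.14 0.098 0.75 0 0 0 -1;0.14 0.098 0.75 0 0 0 -1;0.14 0.098 0.75 0 0 0 -1'
python3 - <<'E'
from h import *
im=get_image("wrist");m,T=campose("wrist");p=get_obs()["ee_pos"];print(p,get_obs()["orientation"])
rep("knob","wrist")
plan([np.array([499.3,240.5,106])-p])
E
```

```text
t: 23.25
ee_pos: [499.5, 241.5, 182.2]
orientation: [-3.141, 0.001, 0.005]
ft_force: [-0.3, -0.7, 0.6]
width: 87.8
grasp_force: 0.0
[499.99562965 241.85377054 183.01842817] [-3.14066658e+00  8.08890156e-04  2.50557044e-03]
wrist knob call 0.8 [503.4 239.9  81.3] [257. 185.]
-0.003 0.007 0.385
```

```bash
python3 -m jog '-0.003 0.005 0.1 0 0 0 -1;-0.003 0.005 0.2 0 0 0 -1;-0.003 0.005 0.3 0 0 0 -1;-0.003 0.005 0.38 0 0 0 -1;-0.003 0.005 0.385 0 0 0 -0.5;-0.003 0.005 0.385 0 0 0 0;-0.003 0.005 0.385 0 0 0 0.5;-0.003 0.005 0.385 0 0 0 1'
python3 -m jog '0 0 0 0 0 0 1;0 0 0 0 0 0 1;0 0 0 0 0 0 1;0 0 0 0 0 0 1;0 0 0 0 0 0 1;0 0 0 0 0 0 1;0 0 0 0 0 0 1'
```

```text
t: 24.15
ee_pos: [498.9, 241.1, 105.8]
orientation: [-3.141, -0.0, 0.003]
ft_force: [-0.6, 0.3, 0.2]
width: 59.5
grasp_force: 0.0
t: 24.85
ee_pos: [498.1, 240.9, 104.5]
orientation: [-3.141, 0.0, 0.006]
ft_force: [-0.1, 1.8, -0.1]
width: 19.3
grasp_force: 30.0
```

Knob gripped. Click 1:

```bash
python3 -m jog '0.012 -0.027 0 0 0 0 1;0.022 -0.052 0 0 0 0 1;0.03 -0.079 0 0 0 0 1;0.037 -0.105 0 0 0 0 1;0.037 -0.105 0 0 0 0 1;0.037 -0.105 0 0 0 0 1;0.037 -0.105 0 0 0 0 1;0.037 -0.105 0 0 0 0 1'
```

```text
t: 25.65
ee_pos: [507.3, 260.7, 104.5]
orientation: [3.14, 0.002, -0.001]
ft_force: [8.2, -7.5, -2.1]
width: 19.2
grasp_force: 30.0
```

```bash
python3 -m jog '0.005 -0.004 0 0 0 0 1;0.005 -0.004 0 0 0 0 1;0.005 -0.004 0 0 0 0 1'
python3 -m jog '0.005 -0.028 0 0 0 0 1;0.009 -0.056 0 0 0 0 1;0.01 -0.084 0 0 0 0 1;0.01 -0.111 0 0 0 0 1;0.01 -0.111 0 0 0 0 1;0.01 -0.111 0 0 0 0 1;0.01 -0.111 0 0 0 0 1;0.01 -0.111 0 0 0 0 1'
```

```text
t: 25.95
ee_pos: [507.7, 261.5, 104.5]
orientation: [3.14, 0.002, -0.003]
ft_force: [4.2, -6.8, -0.2]
width: 19.3
grasp_force: 30.0
t: 26.75
ee_pos: [511.2, 284.6, 104.7]
orientation: [-3.141, -0.001, -0.002]
ft_force: [10.2, -3.5, -5.4]
width: 19.6
grasp_force: 30.0
```

```bash
python3 -m jog '0.007 0 0 0 0 0 1;0.007 0 0 0 0 0 1;0.007 0 0 0 0 0 1'
python3 -m jog '0 -0.028 0 0 0 0 1;-0.004 -0.055 0 0 0 0 1;-0.009 -0.08 0 0 0 0 1;-0.014 -0.103 0 0 0 0 1;-0.014 -0.103 0 0 0 0 1;-0.014 -0.103 0 0 0 0 1'
```

```text
t: 27.05
ee_pos: [511.3, 284.4, 104.6]
orientation: [3.141, 0.001, -0.002]
ft_force: [4.5, -3.3, -1.3]
width: 19.3
grasp_force: 30.0
t: 27.65
ee_pos: [508.2, 304.8, 104.6]
orientation: [3.14, 0.001, -0.003]
ft_force: [5.3, -4.7, 1.0]
width: 19.2
grasp_force: 30.0
```

```bash
python3 -m jog '0 -0.003 0 0 0 0 1;0 -0.003 0 0 0 0 1'
python3 - <<'E'
from h import *
for c in("wrist","top","scene"):
    im=get_image(c);rep("knob",c);rep("pivot",c)
    if c!="scene":
        m,T=campose(c);a=px(m,T,[508,305,80]);print(a)
        y,x=a.astype(int);
    if c=="wrist": save("w11.png",cv2.resize(im[90:384,130:380],None,fx=2,fy=2))
o=get_obs();print(o["ee_pos"],o["ft_force"])
P=np.array([[498.5,240.7],[507.5,261.2],[511.3,284.5],o["ee_pos"][:2]])
from scipy.optimize import least_squares
g=lambda s:np.r_[np.hypot(*(P-s).T)-90]
s=least_squares(g,[420,281]).x;print(s,np.diff(np.arctan2(P[:,1]-s[1],P[:,0]-s[0])))
E
```

```text
t: 27.85
ee_pos: [508.1, 305.2, 104.7]
orientation: [3.14, 0.002, -0.003]
ft_force: [3.8, -5.2, 0.7]
width: 19.6
grasp_force: 30.0
wrist knob call 0.83 [508.9 303.5  78.9] [257. 225.]
wrist pivot call 0.61 [419.6 275.9  73.6] [294. 331.]
[255.00592897 226.62789144]
top pivot call 0.95 [416.5 282.6  75.9] [150. 224.]
top pivot call 0.68 [450.7 282.    5.4] [155. 215.]
top pivot call 0.58 [772.3 236.9   1.6] [170. 114.]
[142.14916194 193.04685957]
scene knob call 0.49 [508.2 304.8  76.6] [344. 193.]
scene knob call 0.44 [261.2 270.2  77.7] [317. 163.]
scene pivot call 0.96 [420.  277.4  65.5] [329. 184.]
scene pivot call 0.71 [176.  296.2  66.7] [318. 156.]
[508.13178455 305.13342758 104.6657781 ] [ 4.45552102 -5.7102315   1.63525562]
[420.74663884 285.51304746] [0.24960228 0.26205815 0.23205162]
```

View pics/w11.png

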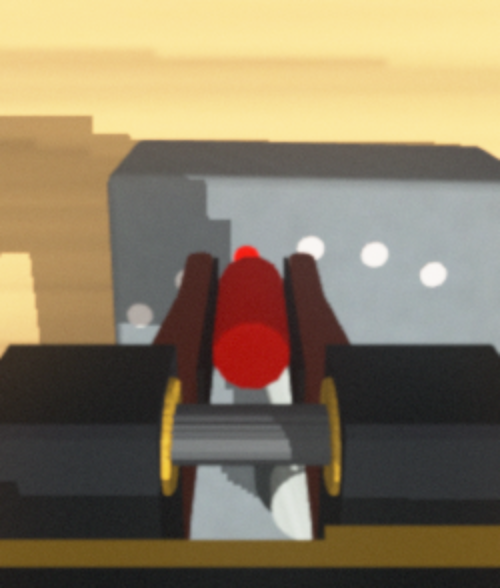

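```bash
python3 - <<'E'
from h import *
m,T=campose("wrist")
for c in((246,252),(311,248),(375,254),(433,274)):print(ray(m,T,(130+c[0]/2,90+c[1]/2),60).round(1))
print(ray(m,T,(130+251/2,90+356/2),122))
E
```

```text
[506.7 306.3  60. ]
[508.2 283.5  60. ]
[506. 261.  60.]
[498.3 239.8  60. ]
[505.16856975 304.80888622 122.        ]
```

The red dot at y≈306 lies just under the knob at y≈305, so I am 1–2 mm short. I nudge 1 mm, hold, and hand in.

```bash
python3 -m jog '0 -0.005 0 0 0 0 1;0 -0.005 0 0 0 0 1;0 -0.005 0 0 0 0 1;0 -0.005 0 0 0 0 1;0 -0.005 0 0 0 0 1;0 -0.005 0 0 0 0 1;0 -0.005 0 0 0 0 1'
python3 -c "
from workcell import *
print(close_job())"
```

```text
t: 29.0
ee_pos: [508.0, 306.2, 104.6]
orientation: [3.14, 0.002, -0.004]
ft_force: [4.2, -5.1, 1.5]
width: 19.4
grasp_force: 30.0
the job is handed in; nothing more can be done
None
```

I handed the job in at 29 s: the beads are stirred and all six still in the bowl (by camera, five moved well over a bead's width, the sixth about 28 mm). The rod is back in its stand, leaning slightly within the hole's clearance, and the lever is held at the third click (knob within about 1 mm of the red dot).

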